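# Bleed test of a lever coffee press

## Task

Test the lever coffee press: push its lever down so that the black gauge needle climbs from zero to the steel set hand, and keep the needle tip within 8 mm of the set hand for five seconds, never running more than 3 cm past it; the press bleeds, so the needle sinks whenever the lever stops. Then ease off, backing the lever up as needed, until the needle stands still at zero (within 15 mm, never more than 5 cm below it) and let go, leaving the lever where it then is. Work by the lever only: do not touch the needle or set hand or push the crockery and tools around the press.

Things in the scene. Friction and masses are not known exactly. Their poses are not given: they have to be found in the camera images.
- press: Lever coffee press, grey and steel, fixed: base 200 mm (x) by 240 mm (y), 20 mm thick, column, round drum, white fan-shaped scale plate facing its +x side. Origin: centre of the underside, on the table. Axes as the world's at yaw 0; yaw varies by up to 0.2 rad. Top 357 mm up. The axle runs along the press's x.
- axle (a point): Point on the axle, straight above the press's origin, 190 mm up. Lever, needle and set hand turn about it.
- lever (a joint): Lever angle in rad: 0 at the upper stop (arm 0.85 rad above level; starts here), grows as it is pushed down, 1.7 at the lower stop. At q the grip is at press x -130, y 180 cos(0.85 - q), z 190 + 180 sin(0.85 - q) mm. Dry friction 0.55 N m, drag 0.25 N m s/rad (about 4 N at the grip); lever 0.2 kg. It stays where it is left. A test needs about 0.5 to 1.5 rad.
- lever_grip (a point): Middle of the lever's grip: a round wooden bar, 26 mm thick, 115 mm long, parallel to the press's x, on the robot's side of the press, 180 mm from the axle. Pinch it from above, fingers closing along the press's y (it may turn between them), or push it down. The 16 mm thick lever arm lies 85 mm from here towards the press.
- needle_tip (a point): Reading point of the needle, 150 mm from the axle, 49 mm in front (+x) of the press's origin. Straight up at zero; it leans to the press's +y side (the lever's side) as it climbs: lean a = atan2(press y, height over axle). Raising the lever drags it down the same way, below zero if overdone.
- set_hand_tip (a point): Reading point of the set hand, 150 mm from the axle, 48 mm in front (+x) of the press's origin. The needle tip must come over it.
- zero_mark (a point): Zero of the gauge: the long mark in the middle of the scale, straight above the axle, 150 mm from it, where the needle tip starts.
- cup: White espresso cup, radius 30 mm, 55 mm high, beside the press. Origin under its centre. Leave it alone.
- mill: Wooden pepper mill, 155 mm high, 52 mm wide, loose. Origin under its centre. Leave it alone.
- tamper: Steel coffee tamper, 90 mm high, 56 mm wide, loose. Origin under its centre. Leave it alone.
- needle: Black gauge needle with weighted drum inside the press; origin on the axle, needle along its z. The lever drags it through a viscous coupling c, the drum pulls it to zero: I a'' = c (q' - a') - K sin a (a lean, q lever angle). Nominal I 0.0022 kg m2, I/c 0.8 s, c/K 4 s; I and K really 0.5 to 2 times that. To keep reading a, push the lever on at (K/c) sin a rad/s.
- set_hand: Steel set hand: a flat bar with a diamond-shaped head 37 mm across, between scale plate and needle, origin on the axle. It stays at the lean it has, 0.26 to 0.36 rad to the press's +y side, different in each run.
- jug: Steel mug-shaped jug, 84 mm wide, 100 mm high, with a handle, loose. Origin under its centre. Leave it alone.
- spoon: Cooking spoon lying on the table. Leave it alone.

How it is judged:
By the outcome, as a careful person would: the job done as asked, in the order asked, and still so for the second after the job is handed in, with the robot touching nothing.
It also fails if it takes over 61 s, if anything falls off the work surface, if the arm or the gripper's body presses on something with over 40 N, if the wrist force passes 120 N, or if a joint passes its speed limit or range.

## Robot

A 6-joint arm with a two-finger parallel gripper is mounted at the origin on the work surface. World frame = base frame: x ahead of the robot, y to its left, z up, the work surface at z = 0. Lengths are in m, angles in rad, forces in N, time in s.
With the tool pointing down it reaches from about 0.325 to 0.775 m from the base axis. Payload 5.5 kg.
Tool frame: the origin (TCP) lies at the very end of the fingers, on their centre line; the grasp point (between the pads) lies 19 mm behind it; z points along the fingers, y is the direction in which the jaws open and shut (so a half turn about z gives the same grasp; the last joint's range is limited). The gripper opens to 88 mm and grips with 3 to 60 N. Pads are 20 mm wide; open, the fingers measure 115 mm over their backs; the gripper's body (75 mm by 178 mm) begins 61 mm behind the grasp point.
Start: joints at [1.291, 0.091, 1.231, -0, 1.82, -0.057], TCP at [0.133, 0.585, 0.223] pointing down, gripper open.
Joint ranges: [-2.87, 2.87], [-0.86, 2.18], [0.17, 2.46], [-1.51, 4.65], [0.06, 2.69], [-2.65, 2.65]. Speed limits (rad/s): [2.57, 2.57, 3.01, 3.14, 3.14, 3.14].

## Interface

Orientations are given as a unit quaternion [x, y, z, w].
In Python, from workcell import manip, fingers, solve_ik, viewer gives the robot as it stands. Calls block until the motion is done:
- manip.move_ptp(position, orientation): joint-space move of the TCP to a pose.
- manip.move_l(position, rotation=None, vel=0.15): straight line of the TCP; rotation=None keeps the orientation; vel is the mean speed in m/s.
- manip.move_j(angles): joint-space move.
- fingers.ungrasp() and fingers.close(): open the fingers fully, or close them until they stop; the grip force is fixed at half the most.
- manip.hold(seconds).
- solve_ik(position, orientation): joint angles nearest the present ones, or None.
- viewer.camera(name): name is "scene" or "top" or "wrist"; returns a dict with "pixels" (420x560x3 uint8, red, green, blue), "camera_matrix" (3x3 intrinsics, pixels), "position" and "orientation" of the camera in the world; the wrist camera has in their place "T_tool_cam" (4x4, takes a point from camera to tool coordinates, whose origin is the TCP and whose axes are the flange's). Camera axes: x right, y down, z forward; pixel columns grow to the right and rows downward; lengths in m; the calibration is good to about 2 mm. The wrist camera is an equidistant fisheye: a pixel r from the principal point sees the ray r / f radians off the axis. A picture is of the moment at which its call begins: read the wrist's pose just before it. There is no depth.
A pose or a line that the arm cannot do raises manip.Unreachable and nothing moves.
- manip.sign_off(): hands the job in, once; it reports no verdict.
Readings, each from a call of its own:
- manip.current_time(): time.
- manip.current_qpos(): joint angles.
- manip.current_qvel(): joint speeds.
- manip.current_joint_torque(): joint torques, N m.
- manip.current_position(): TCP position.
- manip.current_tcp_rot(): TCP orientation.
- manip.current_force(): force on the tool from outside, world axes, zero at the start.
- manip.current_ft_torque(): the same for the moment, N m.
- manip.current_finger_gap(): opening from 0.0 (shut) to 1.0 (fully open).
Only numpy, scipy, OpenCV 4.12 (cv2) and the standard library are available. Lean on these libraries where they do the work, as an engineer would, in place of code of your own. Each camera call takes 0.05 s, during which the arm holds its last target. There are 200 camera calls.

## Working session

There is one attempt and no reset: what is moved stays moved. The work goes in short steps, each a Python script; the robot and the scene stay as the last script left them, time stands still between calls to the robot, and variables do not carry over. Pictures are saved under pics/ and viewed, about 8 in all and at most 12, crops included, and the job is handed in when it is done.

```bash
ls; mkdir -p pics; python3 - <<'E'
from workcell import manip, fingers, solve_ik, viewer
import cv2,numpy as np
for n in ("scene","top"):
    c=viewer.camera(n); cv2.imwrite(f"pics/{n}0.png",c["pixels"][:,:,::-1]); print(n,c["camera_matrix"],c["position"],c["orientation"])
print(manip.current_time(),manip.current_tcp_rot())
E
```

```text
pics
scene [[417.6289774    0.         278.88136026]
 [  0.         417.6289774  204.55069468]
 [  0.           0.           1.        ]] [ 0.99640444 -0.4369107   1.15077519] [ 0.88158526  0.37362472 -0.110881   -0.26630322]
top [[434.79381457   0.         287.72925069]
 [  0.         434.79381457 212.58889479]
 [  0.           0.           1.        ]] [ 4.77318374e-01 -8.53826171e-04  1.29661680e+00] [-0.69728961  0.71564708 -0.03083992  0.02617933]
0.1 [ 1.11184201e-01  9.93799425e-01 -8.69864443e-04 -1.38773518e-04]
```

View pics/scene0.png

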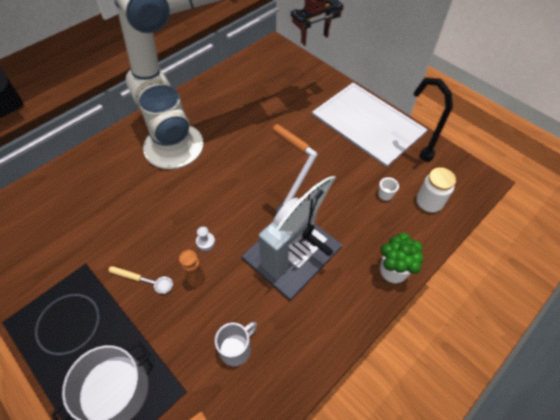

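View pics/top0.png

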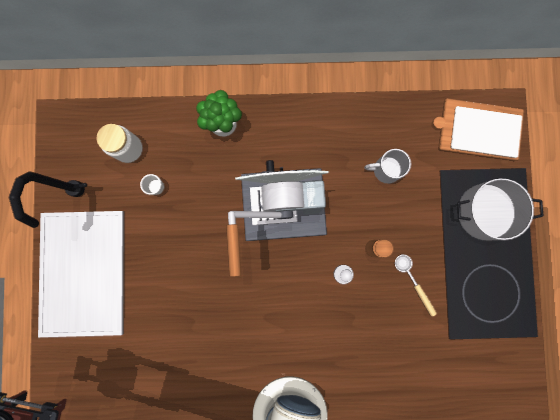

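The scene view shows the press at about (290,245), with the scale plate seen obliquely at (305,210). The top view shows the base at about x 243–327, y 175–240, and the orange grip from (233,222) to (235,275). Next I'll enlarge both.

```bash
python3 - <<'E'
import cv2,numpy as np
s=cv2.imread("pics/scene0.png")[165:305,230:370]; t=cv2.imread("pics/top0.png")[150:290,210:350]
a=[cv2.resize(i,(560,560),interpolation=cv2.INTER_CUBIC) for i in(s,)]
cv2.imwrite("pics/c1.png",cv2.resize(a[0],(590,590)))
cv2.imwrite("pics/c2.png",cv2.resize(t,(560,560),interpolation=cv2.INTER_CUBIC))
E
```

```text
(no output)
```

View pics/c1.png

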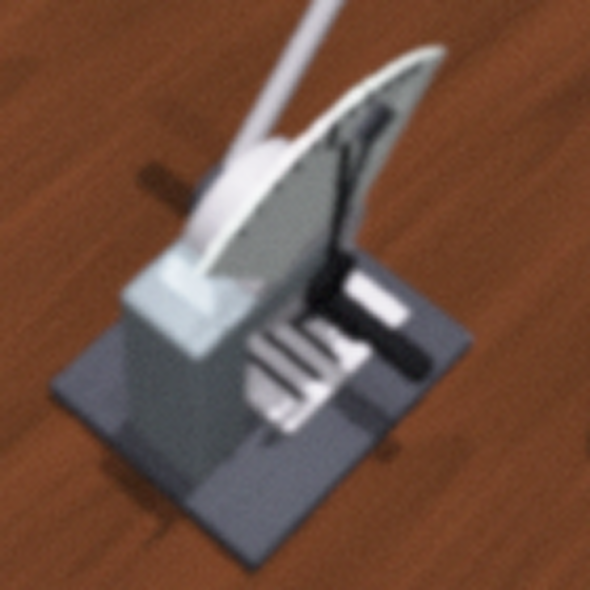

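View pics/c2.png

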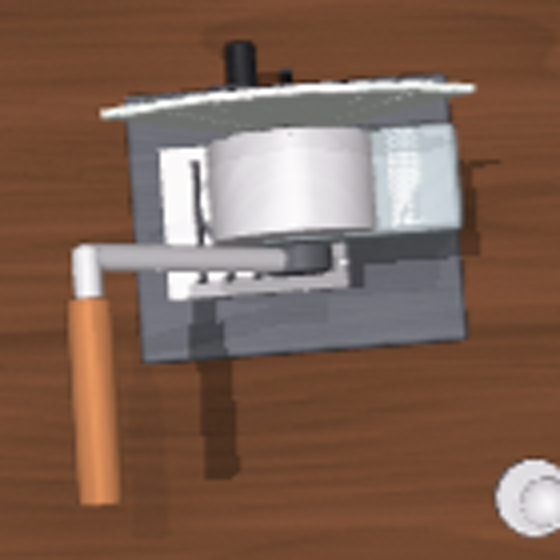

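```bash
cat > h.py <<'E'
import numpy as np
from scipy.spatial.transform import Rotation as R
CAM={'scene':(np.array([417.6289774,278.88136026,204.55069468]),np.array([0.99640444,-0.4369107,1.15077519]),R.from_quat([0.88158526,0.37362472,-0.110881,-0.26630322])),
'top':(np.array([434.79381457,287.72925069,212.58889479]),np.array([4.77318374e-01,-8.53826171e-04,1.29661680]),R.from_quat([-0.69728961,0.71564708,-0.03083992,0.02617933]))}
def plane(cam,px,n,d):          # ray through px cut with n.p=d
    k,p,r=CAM[cam]; v=r.apply(np.c_[(np.atleast_2d(px)-k[1:])/k[0],np.ones(len(np.atleast_2d(px)))])
    n=np.asarray(n,float); return p+v*((d-n@p)/(v@n))[:,None]
def proj(cam,P):
    k,p,r=CAM[cam]; c=r.inv().apply(np.atleast_2d(P)-p); return c[:,:2]/c[:,2:]*k[0]+k[1:]
E
python3 - <<'E'
from h import *
from scipy.optimize import least_squares
obs=[('top',(246.2,240.5),(-.1,.12)),('top',(326.5,234.5),(-.1,-.12)),('top',(321.7,169.2),(.1,-.12)),
('scene',(242.3,257.1),(-.1,-.12)),('scene',(290.5,300.2),(.1,-.12)),('scene',(341.5,245.7),(.1,.12))]
W=np.array([plane(c,p,[0,0,1],.02)[0,:2] for c,p,_ in obs]); L=np.array([l for *_,l in obs]);print(W.round(3))
f=lambda s:((L@np.array([[np.cos(s[2]),np.sin(s[2])],[-np.sin(s[2]),np.cos(s[2])]])+s[:2])-W).ravel()
s=least_squares(f,[.5,0,0]);print(s.x,(f(s.x).reshape(-1,2)*1000).round(1))
x=s.x
T=lambda P:np.c_[R.from_euler('z',x[2]).apply(P)+[x[0],x[1],0]]
g=[[-.13+d,.18*np.cos(.85),.19+.18*np.sin(.85)] for d in(-.0575,0,.0575)]
print('grip',T(g),proj('top',T(g)),proj('scene',T(g)))
for a in(0,.26,.31,.36):print(a,proj('scene',T([[.049,.15*np.sin(a),.19+.15*np.cos(a)]])), (proj('scene',T([[.049,.15*np.sin(a),.19+.15*np.cos(a)]]))-[230,165])*590/140)
E
```

```text
[[ 0.502  0.113]
 [ 0.513 -0.123]
 [ 0.707 -0.115]
 [ 0.521 -0.123]
 [ 0.716 -0.114]
 [ 0.702  0.12 ]]
[ 6.08227434e-01 -2.39341782e-04  4.72457949e-02] [[ 1.1  1.8]
 [ 1.  -2.1]
 [ 6.7 -0.5]
 [-6.7 -2. ]
 [-2.5 -1.3]
 [ 0.4  4.1]]
grip [[0.41532609 0.10956977 0.32523047]
 [0.47276193 0.11228539 0.32523047]
 [0.53019777 0.11500102 0.32523047]] [[236.16190409 277.17131137]
 [234.50995642 251.16240295]
 [232.87365688 225.39986479]] [[273.26937605 127.27455831]
 [288.97984666 138.16676442]
 [305.31579709 149.49262114]]
0 [[311.33121227 200.39996654]] [[342.75296598 149.18557329]]
0.26 [[321.70660804 191.86881287]] [[386.47784816 113.23285424]]
0.31 [[323.5524882  190.59611094]] [[394.25691455 107.86932467]]
0.36 [[325.33677659 189.44936189]] [[401.77641565 103.03659655]]
```

```bash
cat >> h.py <<'E'
X0=np.array([0.6082,-0.0002,0.]); YAW=0.0472; RP=R.from_euler('z',YAW)
T=lambda P:RP.apply(np.atleast_2d(P))+X0
import cv2
def rectify(img,s=3.,x=.0485):  # press y -60..100 mm, z over axle 40..190 mm; s px/mm; press +y to the left as seen from front
    q=np.array([[-60,190],[100,190],[100,40],[-60,40]],float)
    src=proj('scene',T(np.c_[np.full(4,x),q[:,0]/1e3,.19+q[:,1]/1e3])).astype(np.float32)
    dst=np.c_[(q[:,0]+60)*s,(190-q[:,1])*s].astype(np.float32)
    return cv2.warpPerspective(img,cv2.getPerspectiveTransform(src,dst),(int(160*s),int(150*s)),flags=cv2.INTER_CUBIC)
E
python3 - <<'E'
from h import *
r=rectify(cv2.imread("pics/scene0.png"))
r=cv2.convertScaleAbs(r,alpha=1.3)
for a in np.arange(0,.45,.1):
    cv2.circle(r,(int((150*np.sin(a)+60)*3),int((190-150*np.cos(a))*3)),3,(0,0,255),1)
cv2.imwrite("pics/r1.png",r)
E
```

```text
(no output)
```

View pics/r1.png

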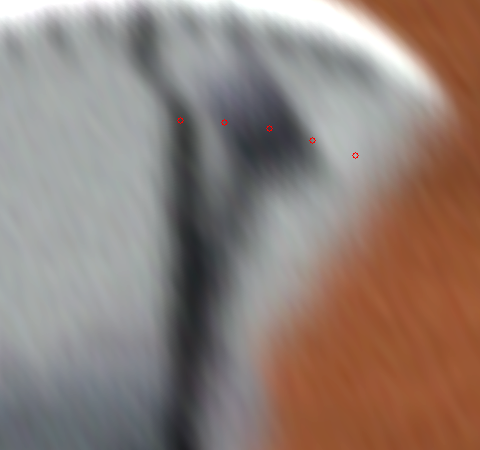

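Rectified onto the gauge plane, the needle runs up x≈185 and the diamond head is centred near (265,120). This view is too oblique to trust the lean, so I'll take a wrist camera look from the front.

```bash
python3 - <<'E'
from workcell import manip, fingers, solve_ik, viewer
from h import *
c=viewer.camera("wrist");print(c["camera_matrix"],c["T_tool_cam"]);cv2.imwrite("pics/w0.png",c["pixels"][:,:,::-1])
from scipy.spatial.transform import Rotation as R
TC=np.array(c["T_tool_cam"])
cur=np.array(manip.current_qpos())
tgt=T([[.049,.03,.19+.14]])[0]
# candidate look poses: tool z tilted, spin varied
for p in ([.70,.22,.33],[.66,.3,.35],[.70,.22,.42],[.68,.28,.42],[.62,.35,.38],[.62,.35,.30],[.72,.05,.5],[.75,.15,.45]):
  best=None
  for az in np.arange(0,6.28,.4):
   for tilt in (0,.3,.6,.9,1.2):
    for spin in np.arange(0,6.28,.52):
     r=R.from_euler('ZYZ',[az,np.pi-tilt,spin])
     q=solve_ik(p,r.as_quat())
     if q is None: continue
     cp=r.apply(TC[:3,3])+p; d=tgt-cp; ax=r.apply(TC[:3,2]); off=np.degrees(np.arccos(d@ax/np.linalg.norm(d)))
     n=RP.apply([1,0,0]); face=-(d@n)/np.linalg.norm(d)
     if off<60 and face>.3:
       mv=np.abs(np.array(q)-cur).max(); sc=face-off/150-mv*.15
       if best is None or sc>best[0]: best=(sc,face,off,mv,az,tilt,spin,cp.round(3),np.linalg.norm(d),np.round(q,2))
     
  print(p,best)
E
```

```text
[[325.1922621    0.         276.00107607]
 [  0.         325.1922621  209.27811586]
 [  0.           0.           1.        ]] [[-3.19805160e-04 -9.68185762e-01 -2.50232348e-01  6.78074006e-02]
 [ 9.99999791e-01 -4.50253059e-04  4.64062735e-04  7.31778498e-04]
 [-5.61966813e-04 -2.50232148e-01  9.68185704e-01 -1.62976051e-01]
 [ 0.00000000e+00  0.00000000e+00  0.00000000e+00  1.00000000e+00]]
[0.7, 0.22, 0.33] (np.float64(0.0116931622912817), np.float64(0.3153138712536216), np.float64(12.215072882785051), np.float64(1.4812459316251525), np.float64(4.800000000000001), 1.2, np.float64(1.56), array([0.754, 0.377, 0.389]), np.float64(0.3637853260010333), array([ 0.64,  0.95,  0.3 , -1.33,  2.19,  1.42]))
[0.66, 0.3, 0.35] NoneTraceback (most recent call last):
  File "<stdin>", line 15, in <module>
ValueError: time passes only in moves, steps and waits
```

```bash
python3 - <<'E'
from workcell import manip, fingers, solve_ik, viewer
from h import *
def Q(tilt,flip=1): # tool x=+world x (press frame), tool z down, tip swung toward -x by tilt
    return (RP*R.from_matrix(np.array([[1,0,0],[0,-1,0],[0,0,-1.]]))*R.from_euler('y',-tilt)).as_quat()
r=R.from_quat(Q(.2)); print(r.apply([0,0,1]))
p=T([[.10,.03,.42]])[0]
for t in (0,.2,.4):
    for dx in (.08,.11):
        print(t,dx,solve_ik(T([[dx,.03,.42]])[0],Q(t)))
E
```

```text
[-0.19844807 -0.00937371 -0.98006658]
0 0.08 [-6.68157667e-04  5.90082284e-01  2.45895477e-01 -4.44089210e-16
  2.30561489e+00  1.52292817e+00]
0 0.11 None
0.2 0.08 None
0.2 0.11 None
0.4 0.08 None
0.4 0.11 None
```

```bash
cat >> h.py <<'E'
def fish(c,pos,quat,P):
    k=c["camera_matrix"];TC=np.array(c["T_tool_cam"])
    t=R.from_quat(quat).inv().apply(np.atleast_2d(P)-pos); v=(t-TC[:3,3])@TC[:3,:3]
    th=np.arctan2(np.hypot(v[:,0],v[:,1]),v[:,2]); u=v[:,:2]/np.hypot(v[:,0],v[:,1])[:,None]
    return u*th[:,None]*k[0,0]+[k[0,2],k[1,2]]
E
python3 - <<'E'
from workcell import manip, fingers, solve_ik, viewer
from h import *
import pickle
q0=(RP*R.from_matrix(np.diag([1,-1,-1.]))).as_quat()
manip.move_ptp([.42,.36,.42],q0); manip.move_ptp(T([[.08,.03,.42]])[0],q0)
pos,quat=np.array(manip.current_position()),np.array(manip.current_tcp_rot())
c=viewer.camera("wrist"); pickle.dump((c,pos,quat),open("w1.pkl","wb"))
s=viewer.camera("scene"); cv2.imwrite("pics/scene1.png",s["pixels"][:,:,::-1])
print(pos,quat,manip.current_time())
im=c["pixels"][:,:,::-1].copy()
for a in (0,.1,.2,.3,.4): print(a,fish(c,pos,quat,T([[.049,.15*np.sin(a),.19+.15*np.cos(a)]])))
print(fish(c,pos,quat,T([[.049,0,.19]])))
cv2.imwrite("pics/w1.png",im)
E
```

```text
[0.68628299 0.03498838 0.42077736] [ 9.99698117e-01  2.45641412e-02  5.12769496e-04 -1.24704022e-04] 3.7333
0 [[315.78140218 252.68901793]]
0.1 [[297.31958707 252.46651641]]
0.2 [[278.98903104 251.47148831]]
0.3 [[261.36754478 249.75422179]]
0.4 [[244.95982791 247.40428281]]
[[301.83217864 207.72403822]]
```

View pics/w1.png

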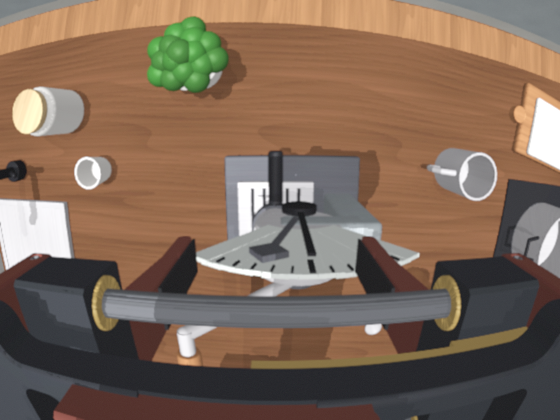

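The wrist view shows the gauge clearly: axle hub at (299,209), needle tip near (313,254), set-hand diamond near (269,252). I'll enlarge it with predicted leans overlaid.

```bash
python3 - <<'E'
from h import *
import pickle
c,pos,quat=pickle.load(open("w1.pkl","rb"))
im=c["pixels"][:,:,::-1]; x0,y0,s=235,195,8
z=cv2.resize(im[y0:y0+72,x0:x0+98],None,fx=s,fy=s,interpolation=cv2.INTER_CUBIC)
for a in (0,.1,.2,.26,.3,.36,.4):
    for rr in (.15,.12,0.05): 
        u=(fish(c,pos,quat,T([[.049,rr*np.sin(a),.19+rr*np.cos(a)]]))[0]-[x0,y0]+.5)*s
        cv2.circle(z,tuple(u.astype(int)),3,(0,0,255),1)
cv2.imwrite("pics/w1c.png",z)
E
```

```text
(no output)
```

View pics/w1c.png

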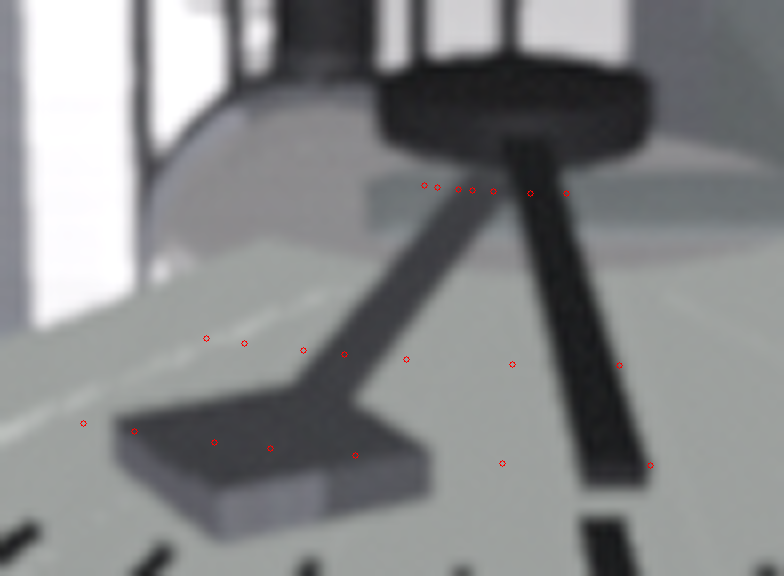

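The needle end is at crop (615,485). The diamond corners are at (112,420), (322,381), (430,455) and (218,490). I'll fit small press-pose corrections and the set-hand lean to these points.

```bash
python3 - <<'E'
from h import *
import pickle
from scipy.optimize import least_squares
c,pos,quat=pickle.load(open("w1.pkl","rb"))
N=np.array([(592,365),(535,192),(615,475)]);S=np.array([(485,190),(405,293),(326,392)])
H=np.array([(110,420),(322,381),(432,455),(218,490)])
un=lambda p:(p/8.)-.5+[235,195]
hd=np.array([(.0184,0),(0,-.0184),(-.0184,0),(0,.0184)]) # (tangential +y, radial)
def pr(s,L):
    P=R.from_euler('z',YAW+s[3]).apply(L)+X0+[s[0],s[1],s[2]]
    return fish(c,pos,quat,P)
def pt(a,x,r,t=0): r=np.asarray(r);t=np.asarray(t)+0*r; return np.c_[np.full(len(r),x),r*np.sin(a)+t*np.cos(a),.19+r*np.cos(a)-t*np.sin(a)]
def f(s,xs=.048):
    a=s[4]
    e=[pr(s,pt(0,.049,s[5:8]))-un(N), pr(s,pt(a,xs,s[8:11]))-un(S), pr(s,pt(a,xs,.15+hd[:,1],hd[:,0]))-un(H)]
    return np.r_[np.concatenate(e).ravel()/.7, s[:2]/.004,s[2]/.002,s[3]/.012,(s[7]-.15)/.003]
for xs in(.048,.045,.042):
    o=least_squares(f,[0,0,0,0,.28,.12,.05,.15,.05,.09,.13],args=(xs,),x_scale=.01);print(xs,o.cost,o.x.round(4)); print((o.fun[:20]*.7).round(2))
E
```

```text
0.048 33.260849945734314 [-0.0011  0.0037 -0.0049 -0.0252  0.2411  0.1218  0.0492  0.1535  0.0423
  0.0933  0.1317]
[ 0.31 -0.09  1.22 -0.35  1.11 -0.73 -1.92 -1.42 -1.62 -1.2  -1.18 -0.88
 -0.48  0.32 -0.66  0.47  1.8   0.94  0.84  2.25]
0.045 44.2852480967777 [ 0.0013  0.0047 -0.0055 -0.031   0.2367  0.129   0.0582  0.1588  0.0405
  0.0922  0.1311]
[ 0.45 -0.13  1.34 -0.38  1.12 -1.34 -2.1  -1.53 -1.7  -1.24 -1.16 -0.85
 -0.5   0.46 -0.79  0.71  1.74  1.24  0.92  2.46]
0.042 61.0853345008093 [ 0.0037  0.0056 -0.0062 -0.0364  0.232   0.1364  0.0673  0.1642  0.0386
  0.0911  0.1305]
[ 0.61 -0.17  1.46 -0.42  1.13 -1.95 -2.3  -1.65 -1.78 -1.28 -1.13 -0.82
 -0.52  0.63 -0.92  0.96  1.68  1.54  1.01  2.67]
```

```bash
sed -i 's/X0=np.array(.*); YAW=0.0472/X0=np.array([0.6075,0.0032,0.]); YAW=0.040/' h.py; cat >> h.py <<'E'
GX=-.145
def polar(img,x=.0487): # rows: r 60..140 mm, cols: lean -.2...55 step .005
    A,r=np.meshgrid(np.arange(-.2,.55,.005),np.arange(.06,.141,.002))
    P=proj('scene',T(np.c_[np.full(A.size,x),(r*np.sin(A)).ravel(),(.19+r*np.cos(A)).ravel()])).reshape(A.shape+(2,)).astype(np.float32)
    return cv2.remap(img,P[...,0],P[...,1],cv2.INTER_CUBIC)
LEAN=np.arange(-.2,.55,.005)
E
python3 - <<'E'
from workcell import manip, fingers, solve_ik, viewer
from h import *
q0=np.array(manip.current_tcp_rot())
q0=(RP*R.from_matrix(np.diag([1,-1,-1.]))).as_quat()
g=T([[GX,.18*np.cos(.85),.19+.18*np.sin(.85)-.019]])[0]
manip.move_ptp(g+[0,0,.095],q0); manip.move_l(g,vel=.15); print(manip.current_time(),manip.current_force())
f0=manip.current_position(); fingers.close(); manip.hold(.2)
print(g,f0,manip.current_position(),manip.current_finger_gap(),manip.current_force(),manip.current_time())
s=viewer.camera("scene")["pixels"][:,:,::-1]; cv2.imwrite("pics/scene2.png",s); np.save("ref0.npy",s)
p=polar(cv2.cvtColor(s,cv2.COLOR_BGR2GRAY)); print(p[20:].mean(0).round().astype(int)[::3])
v=np.hstack([cv2.resize(s[100:270,220:380],(480,510),interpolation=cv2.INTER_CUBIC),cv2.resize(cv2.copyMakeBorder(polar(s),0,0,0,0,cv2.BORDER_REPLICATE),(300,510))])
cv2.imwrite("pics/v2.png",v)
E
```

```text
5.4833 [-0.50730045 -0.00723906  0.4424823 ]
[0.45786537 0.11610349 0.30623047] [0.45842982 0.11600242 0.30703486] [0.45780252 0.11531009 0.30565281] 0.2866739470023238 [ 0.36068187 -4.59342973 -2.38897826] 6.6667
[130 131 130 129 129 127 125 121 112 100  83  67  51  42  40  46  55  63
  68  69  67  65  66  69  75  82  89  96 102 108 112 116 118 120 122 123
 123 122 120 118 115 111 107 103  99  94  90  86  83  81]
```

View pics/v2.png

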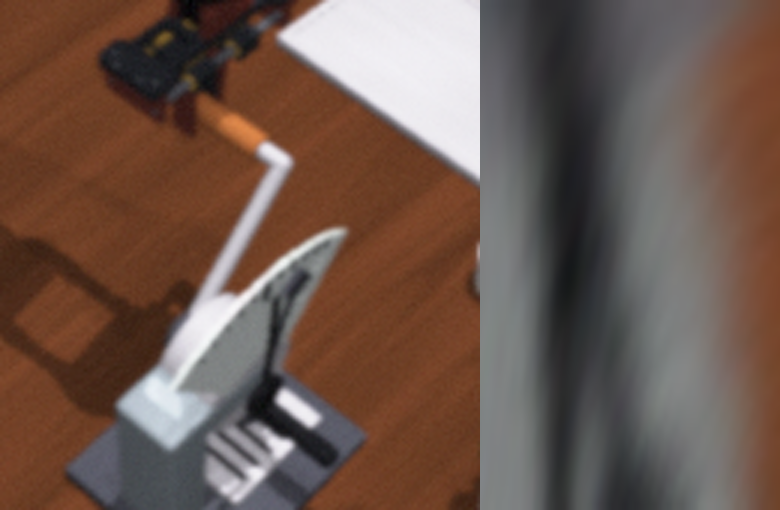

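The grip is pinched, with a gap of 25 mm. The set hand appears at different leans in the two views, so I'll triangulate the head centre directly across them.

```bash
python3 - <<'E'
from h import *
import pickle
c,pos,quat=pickle.load(open("w1.pkl","rb"));k=c["camera_matrix"];TC=np.array(c["T_tool_cam"])
def wr(px):
    d=np.array(px)/8-.5+[235,195]-[k[0,2],k[1,2]];rr=np.hypot(*d);th=rr/k[0,0]
    v=np.r_[d/rr*np.sin(th),np.cos(th)];q=R.from_quat(quat);return q.apply(TC[:3,3])+pos,q.apply(TC[:3,:3]@v)
def sc(px):
    K,p,r=CAM['scene'];v=r.apply(np.r_[(np.array(px)-K[1:])/K[0],1]);return p,v/np.linalg.norm(v)
def tri(w,s):
    p1,v1=wr(w);p2,v2=sc(s);t=np.linalg.lstsq(np.c_[v1,-v2],p2-p1,rcond=None)[0]
    a,b=p1+t[0]*v1,p2+t[1]*v2;return RP.inv().apply((a+b)/2-X0)*1e3,np.linalg.norm(a-b)*1e3
# dark head in scene0: blob mask for centroid
s=cv2.imread("pics/scene0.png");g=cv2.cvtColor(s,cv2.COLOR_BGR2GRAY)
print(g[180:208,304:332])
f=lambda u:np.array(u)*140/590+[230,165]
print('head',f((375,122)),tri((270,436),f((375,122))))
# needle pixels wrist line tested: hub->end; scene candidates along needle
for y in (110,125,140,155): print(y,tri((615,480),f((345,y))))
w=c["pixels"]; print('wrist px head',w[249,268],'needle',w[245,309])
E
```

```text
[[ 80  77  76  73  72  77  73  76  76  77  77  78  80  80  81  84  96 130
  173 200 209 205 189 167 135 121 132 134]
 [ 79  77  75  72  73  74  76  78  77  78  77  81  81  87  86 107 147 185
  212 215 202 170 142 116 101 114 127 130]
 [ 75  75  74  76  76  75  77  76  79  80  79  85  90 107 130 166 202 217
  213 194 159 125 109 104 110 120 127 121]
 [ 77  73  74  73  78  78  77  79  79  81  83  93 127 162 195 215 225 208
  178 144 114 100 110 120 127 132 125 113]
 [ 72  71  75  77  76  78  77  76  78  86 104 134 179 218 227 222 196 161
  129 115 110 110 121 130 131 130 121 107]
 [ 73  77  74  75  77  79  75  83  91 117 158 192 214 222 216 190 149 115
  105 116 120 125 135 136 133 128 112  96]
 [ 72  76  75  78  76  79  80  93 129 181 218 230 219 192 166 146 122 106
  113 120 125 137 139 139 129 120 101  81]
 [ 73  78  78  79  82  82  96 134 187 227 236 230 194 142 120 116 117 121
  124 127 131 137 140 136 124 111  91  74]
 [ 76  79  79  75  82  96 135 189 225 234 229 200 151 110  99 108 114 119
  121 130 134 141 142 132 117 102  82  75]
 [ 79  80  78  81  95 138 190 225 231 219 189 1
[... 1984 characters left out ...]
 70  93 115 122 119 104  86  78
   78  74  80  76  77  74  77  74  77  79]
 [127 128 129 129 116  96  60  41  50  54  69 102 119 120 110  94  81  79
   78  78  76  77  71  76  76  80  80  80]]
head [318.98305085 193.94915254] (array([ 43.07570991,  35.9040423 , 318.37661882]), np.float64(2.00530484747404))
110 (array([ 50.06834342,   2.88366207, 363.26363811]), np.float64(13.772505783684421))
125 (array([ 49.14162583,   1.85169291, 352.9589098 ]), np.float64(7.675269950230735))
140 (array([ 48.27801254,   0.75526816, 342.66797101]), np.float64(1.4724567820056662))
155 (array([ 47.48185472,  -0.40763192, 332.40415215]), np.float64(4.836270252201574))
wrist px head [62 64 67] needle [30 30 32]
```

The head centre triangulates to press (43, 36, 318) mm, with a 2 mm ray miss. That gives a lean of about 0.27, with the diamond's outer point at 150 mm. The needle end comes out at (48, 1, 343), which matches its specification. I'll target 0.272 and write the closed-loop controller.

```bash
cat > ctl.py <<'E'
from workcell import manip, fingers, viewer
from h import *
import pickle,os
from scipy.optimize import least_squares
grip=lambda q:np.array([GX,.18*np.cos(.85-q),.19+.18*np.sin(.85-q)])
try: S=pickle.load(open("S.pkl","rb"))
except FileNotFoundError:
    p0=np.array(manip.current_position()); S=dict(off=p0-T(grip(0.))[0],q=[],f=[],th=[np.log(.8),np.log(.25),.008],cmd=0.)
SEL=slice(20,41); CS=(LEAN>-.12)&(LEAN<.42)
def tcp(q): return T(grip(q))[0]+S['off']
def readq():
    l=RP.inv().apply(np.array(manip.current_position())-S['off']-X0); q=.85-np.arctan2(l[2]-.19,l[1])
    S['q'].append((manip.current_time(),q)); return q
def snap():
    t=manip.current_time(); im=viewer.camera("scene")["pixels"]
    S['f'].append((t,polar(cv2.cvtColor(im,cv2.COLOR_RGB2GRAY))[SEL][:,CS].astype(float))); S['im']=im
def meas():
    F=np.array([f for _,f in S['f']]); bg=F.max(0); L=LEAN[CS]; out=[]
    for f in F:
        w=np.clip(bg-f-12,0,None).mean(0); i=w.argmax(); s=np.abs(L-L[i])<.05
        out.append((w*L)[s].sum()/max(w[s].sum(),1e-6) if w[i]>15 else np.nan)
    return np.array([t for t,_ in S['f']]),np.array(out)
def sim(th,tend):
    tau,k=np.exp(th[0]),np.exp(th[1]); tq,qq=np.array(S['q']).T; t=np.arange(tq[0],tend+.02,.02)
    qd=np.diff(np.interp(t,tq,qq))/.02; a=np.zeros(len(t)); v=0.
    for i,u in enumerate(qd): v+=.02*((u-v)-k*np.sin(a[i]))/tau; a[i+1]=a[i]+.02*v
    return t,a,v
def fit():
    tm,m=meas(); tend=manip.current_time(); t,a,v=sim(S['th'],tend)
    if a.max()>.13 and len(tm)>6:
        ok=~np.isnan(m)
        r=lambda th:np.r_[(lambda s:np.interp(tm[ok],s[0],s[1])+th[2]-m[ok])(sim(th,tend))/.012,(th[0]-np.log(.8))/.5,(th[1]-np.log(.25))/.5,(th[2]-.008)/.008]
        S['th']=list(least_squares(r,S['th'],loss='soft_l1',max_nfev=8,diff_step=1e-3).x); t,a,v=sim(S['th'],tend)
    return a[-1],v,m[-1]-S['th'][2]
def run(target,dur,gain=1.2,vmax=.13,wlim=(-.35,.45)):
    t0=manip.current_time()
    try:
        while manip.current_time()<t0+dur:
            q=readq(); snap(); readq(); a,v,m=fit(); tau,k=np.exp(S['th'][:2])
            acc=2*(np.clip(gain*(target-a),-vmax,vmax)-v); w=np.clip(v+k*np.sin(a)+tau*acc,*wlim)
            print(f"{manip.current_time():.2f} q{q:.3f} a{a:.3f} v{v:.3f} m{m:.3f} tau{tau:.2f} k{k:.3f} o{S['th'][2]:.3f} w{w:.3f} F{np.linalg.norm(manip.current_force()):.0f}")
            dq=w*.4; S['cmd']=np.clip(S['cmd']+dq,0,1.65)
            d=np.linalg.norm(tcp(S['cmd'])-np.array(manip.current_position()))
            if d<.0008: manip.hold(.3)
            else: manip.move_l(tcp(S['cmd']),vel=max(d/.35,.003))
        readq()
    finally: pickle.dump(S,open("S.pkl","wb"))
E
python3 -c "
from ctl import *
run(.272,2.5)"
```

```text
6.77 q0.000 a0.000 v0.000 mnan tau0.80 k0.250 o0.008 w0.208 F6
7.32 q0.083 a0.026 v0.072 m0.063 tau0.80 k0.250 o0.008 w0.171 F4
7.87 q0.152 a0.075 v0.089 mnan tau0.80 k0.250 o0.008 w0.173 F4
8.42 q0.221 a0.127 v0.093 mnan tau0.80 k0.250 o0.008 w0.184 F4
8.97 q0.295 a0.182 v0.090 m0.193 tau0.80 k0.250 o0.008 w0.164 F5
```

```bash
sed -i 's/dq=w\*.4/dq=w*.52/; s/w\[i\]>15/w[i]>10/' ctl.py; python3 -c "
from ctl import *
run(.272,1.6)
print(np.c_[meas()].round(3).tolist())
im=S['im'][:,:,::-1]; cv2.imwrite('pics/v3.png',np.hstack([cv2.resize(im[160:240,270:350],(480,480),interpolation=cv2.INTER_CUBIC),cv2.resize(cv2.cvtColor(polar(im),cv2.COLOR_BGR2RGB)[:,:,::-1],(300,480))]))"
```

```text
9.52 q0.360 a0.229 v0.077 m0.242 tau0.80 k0.250 o0.008 w0.093 F6
10.06 q0.406 a0.281 v0.041 m0.278 tau0.60 k0.220 o0.007 w0.040 F5
10.57 q0.425 a0.293 v0.004 m0.294 tau0.61 k0.216 o0.007 w0.031 F6
11.05 q0.441 a0.292 v-0.014 m0.293 tau0.62 k0.213 o0.007 w0.036 F6
[[6.717, 0.0], [7.267, 0.036], [7.817, 0.079], [8.367, 0.157], [8.917, 0.201], [9.467, 0.25], [10.008, 0.285], [10.525, 0.3], [11.0, 0.3]]
```

View pics/v3.png

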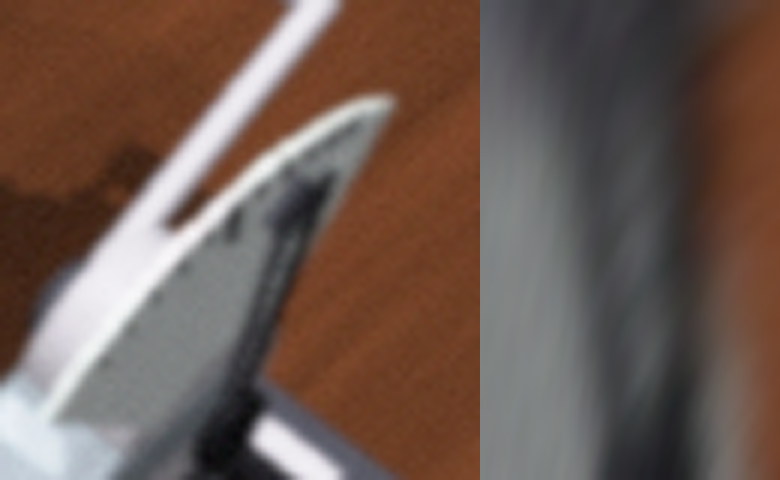

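The needle now stands parallel to the set-hand stem, tip near (325,185), and the model tracks the camera to about 0.005 rad. One cross-check of the stem's lean in its own depth plane before timing the hold.

```bash
python3 - <<'E'
from h import *
g=cv2.cvtColor(cv2.imread("pics/scene1.png"),cv2.COLOR_BGR2GRAY); g2=cv2.cvtColor(np.load("ref0.npy"),cv2.COLOR_BGR2GRAY)
for x in (.046,.044,.042,.040):
    p=polar(g2,x).astype(float); o=[]
    for r in range(12,28,3):
        row=p[r:r+3].mean(0); s=(LEAN>.14)&(LEAN<.4); i=np.flatnonzero(s)[row[s].argmin()]; o.append((60+2*r+2,round(LEAN[i],3),int(row[i]),int(row[s].max())))
    print(x,o)
E
```

```text
0.046 [(86, np.float64(0.14), 50, 122), (92, np.float64(0.14), 45, 123), (98, np.float64(0.14), 54, 126), (104, np.float64(0.14), 57, 126), (110, np.float64(0.16), 63, 130), (116, np.float64(0.155), 68, 132)]
0.044 [(86, np.float64(0.14), 33, 123), (92, np.float64(0.14), 38, 125), (98, np.float64(0.14), 46, 126), (104, np.float64(0.14), 56, 127), (110, np.float64(0.185), 66, 132), (116, np.float64(0.215), 67, 126)]
0.042 [(86, np.float64(0.14), 24, 120), (92, np.float64(0.14), 35, 120), (98, np.float64(0.14), 46, 125), (104, np.float64(0.14), 52, 126), (110, np.float64(0.245), 68, 128), (116, np.float64(0.25), 61, 112)]
0.04 [(86, np.float64(0.16), 29, 109), (92, np.float64(0.145), 38, 107), (98, np.float64(0.14), 42, 110), (104, np.float64(0.14), 46, 117), (110, np.float64(0.14), 56, 109), (116, np.float64(0.28), 51, 94)]
```

The stem check is too depth-sensitive to improve on the triangulated 0.27 (35.1 mm sideways at 132 mm radius gives 0.27). Now hold at 0.272.

```bash
python3 -c "
from ctl import *
run(.272,7.6)
im=S['im'][:,:,::-1]; cv2.imwrite('pics/v4.png',cv2.resize(im[160:240,270:350],(560,560),interpolation=cv2.INTER_CUBIC))"
```

```text
11.53 q0.459 a0.286 v-0.019 m0.289 tau0.62 k0.211 o0.007 w0.043 F7
12.03 q0.482 a0.282 v-0.017 m0.288 tau0.64 k0.206 o0.007 w0.047 F7
12.53 q0.506 a0.278 v-0.013 m0.284 tau0.64 k0.203 o0.007 w0.050 F6
13.03 q0.532 a0.277 v-0.010 m0.284 tau0.64 k0.199 o0.006 w0.049 F7
13.52 q0.558 a0.279 v-0.005 m0.290 tau0.63 k0.194 o0.005 w0.044 F7
14.01 q0.579 a0.280 v-0.009 m0.286 tau0.62 k0.191 o0.004 w0.043 F7
14.49 q0.603 a0.281 v-0.007 m0.291 tau0.61 k0.187 o0.003 w0.040 F7
14.97 q0.623 a0.280 v-0.009 m0.287 tau0.60 k0.185 o0.003 w0.041 F8
15.46 q0.644 a0.279 v-0.011 m0.284 tau0.59 k0.183 o0.002 w0.043 F8
15.93 q0.667 a0.278 v-0.006 m0.284 tau0.58 k0.181 o0.001 w0.042 F8
16.42 q0.688 a0.278 v-0.007 m0.284 tau0.57 k0.179 o0.001 w0.042 F8
16.89 q0.710 a0.276 v-0.006 m0.275 tau0.57 k0.179 o0.001 w0.044 F9
17.38 q0.733 a0.276 v-0.005 m0.280 tau0.56 k0.178 o-0.000 w0.043 F8
17.85 q0.756 a0.277 v-0.004 m0.280 tau0.56 k0.177 o-0.001 w0.043 F8
18.32 q0.777 a0.276 v-0.006 m0.276 tau0.56 k0.177 o-0.001 w0.044 F8
18.79 q0.800 a0.276 v-0.003 m0.281 tau0.55 k0.176 o-0.001 w0.043 F9
```

View pics/v4.png

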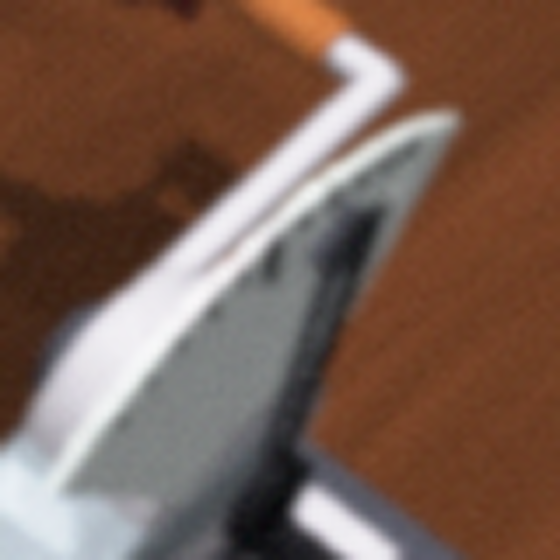

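The needle stayed at 0.276–0.29 (target 0.27) for over 8 s. Now ease off to zero.

```bash
python3 -c "
from ctl import *
run(0.,8,gain=.8,vmax=.1)
im=S['im'][:,:,::-1]; cv2.imwrite('pics/v5.png',cv2.resize(im[160:240,270:350],(560,560),interpolation=cv2.INTER_CUBIC))"
```

```text
19.27 q0.822 a0.276 v-0.005 m0.277 tau0.55 k0.176 o-0.001 w-0.062 F9
19.89 q0.800 a0.252 v-0.055 m0.251 tau0.55 k0.176 o-0.001 w-0.061 F11
20.39 q0.771 a0.215 v-0.081 m0.216 tau0.54 k0.176 o-0.001 w-0.064 F11
20.88 q0.737 a0.170 v-0.089 m0.181 tau0.56 k0.177 o-0.001 w-0.071 F11
21.38 q0.700 a0.122 v-0.093 mnan tau0.56 k0.176 o-0.001 w-0.077 F10
21.89 q0.660 a0.073 v-0.092 m0.079 tau0.55 k0.175 o-0.001 w-0.042 F9
22.37 q0.639 a0.035 v-0.068 m0.059 tau0.57 k0.176 o-0.001 w-0.016 F10
22.76 q0.631 a0.013 v-0.044 m0.036 tau0.58 k0.176 o-0.000 w-0.003 F10
23.06 q0.630 a0.003 v-0.029 m0.030 tau0.58 k0.175 o-0.000 w0.002 F10
23.36 q0.630 a-0.003 v-0.017 m0.021 tau0.58 k0.175 o-0.000 w0.005 F10
23.71 q0.630 a-0.006 v-0.008 m0.020 tau0.57 k0.174 o-0.001 w0.005 F9
24.06 q0.630 a-0.007 v-0.004 m0.016 tau0.57 k0.173 o-0.000 w0.006 F9
24.41 q0.630 a-0.006 v-0.002 m0.012 tau0.55 k0.172 o-0.001 w0.005 F8
25.11 q0.633 a-0.004 v0.003 m0.012 tau0.53 k0.171 o-0.001 w0.003 F7
25.46 q0.633 a-0.002 v0.001 m0.012 tau0.51 k0.171 o-0.001 w0.001 F8
25.81 q0.633 a-0.001 v0.001 m0.012 tau0.50 k0.170 o-0.001 w0.001 F7
26.16 q0.633 a-0.001 v0.001 m0.010 tau0.49 k0.170 o-0.001 w0.000 F7
26.51 q0.633 a-0.000 v0.000 m0.010 tau0.48 k0.170 o-0.000 w0.000 F8
26.86 q0.633 a-0.000 v0.000 m0.009 tau0.48 k0.170 o0.000 w0.000 F8
27.21 q0.633 a0.000 v-0.000 m0.008 tau0.47 k0.170 o0.001 w-0.000 F8
```

View pics/v5.png

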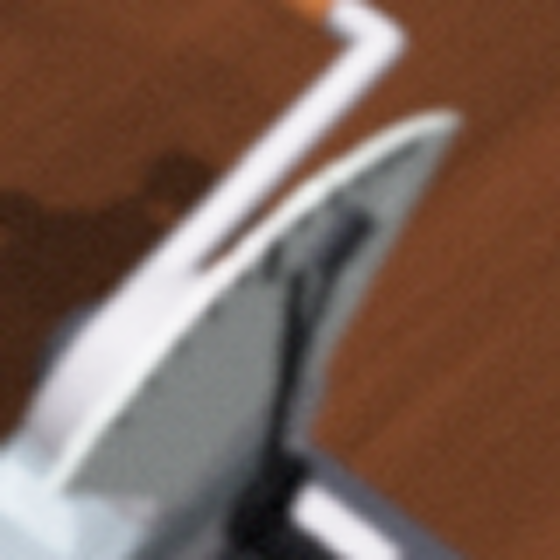

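The needle is back upright on the zero mark, as in the first picture, and still. Let go, wait, and check against the starting frame before retreating.

```bash
python3 -c "
from ctl import *
def chk(n):
    snap(); tm,m=meas(); print(n,manip.current_time(),'first',m[0].round(3),'now',m[-3:].round(3))
manip.hold(2); chk('held')
fingers.ungrasp(); chk('open')
p=np.array(manip.current_position()); manip.move_l(p+[0,0,.12],vel=.12); manip.hold(1.5); chk('clear')
print(manip.current_finger_gap(),manip.current_force())
f=lambda i:np.array(S['f'][i][1]); print('diff to start frame',np.abs(f(0)-f(-1)).mean(),'at hold',np.abs(f(0)-f(20)).mean())
im=S['im'][:,:,::-1]; cv2.imwrite('pics/v6.png',im)
pickle.dump(S,open('S.pkl','wb'))"
```

```text
held 29.5583 first 0.0 now [0.009 0.009 0.001]
open 30.6667 first 0.0 now [0.009 0.001 0.   ]
clear 33.3667 first 0.0 now [ 0.001  0.    -0.   ]
1.0018409332093325 [0.11709347 0.06817773 0.54141971]
diff to start frame 2.054673721340388 at hold 39.13668430335097
```

View pics/v6.png

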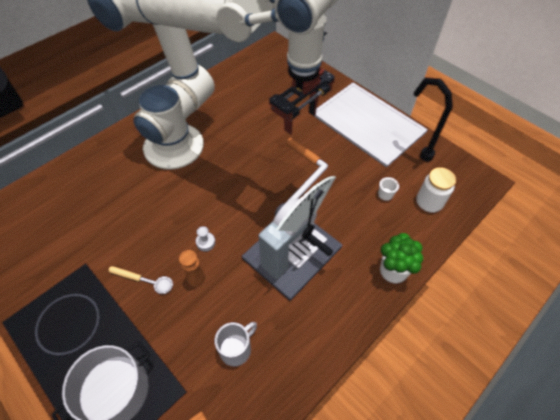

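The gripper is open and clear above the grip, the lever has been left partway down, and everything else sits where it was. Handing in.

```bash
python3 -c "
from workcell import manip
manip.sign_off(); print(manip.current_time())"
```

```text
the job is handed in; nothing more can be done
the job is handed in; nothing more can be done
```

I completed the press test and handed it in; the robot clock read about 33 s at my last check. By my readings the needle met the set hand, held, and returned to zero.

- **Climb and hold:** I pinched the grip and pushed the lever down under camera feedback. The needle read a lean of about 0.275–0.30 for roughly 9 s. I measured the set hand at about 0.27, so the tip stayed within about 4.5 mm of it. The highest reading was about 0.30, also about 4.5 mm past it.
- **Return to zero:** I backed the lever from 0.82 to 0.63 rad. The needle dropped to zero with about 1 mm of undershoot by the fitted model, and stood still. I then let go and lifted clear, leaving the lever there.
- **Last checks:** After release the needle matched the starting frame, reading 0.000 both times. The gripper was open and touching nothing, and the crockery and tools looked unmoved. The wrist force stayed around 11 N or below in the readings I took while working the lever.

**Checks that disagreed:**
- **Set-hand lean:** The single-view estimates ranged from 0.17 to 0.29, because the set hand's head lies about 6 mm behind the plane I assumed. I used the two-view triangulated value of 0.27, which has a 2 mm ray miss. A single-view check in its own depth plane gave 0.14–0.28 and was too depth-sensitive to settle it.
- **Needle near zero:** While returning, the camera briefly read up to 0.027 rad above the fitted model, but the two agreed once the needle settled.

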